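Cold cassette into its carrier case with tongs

ROBOT

A 6-joint arm with a two-finger parallel gripper is mounted at the origin on the work surface. World frame = base frame: x ahead of the robot, y to its left, z up, the work surface at z = 0. Lengths are in m, angles in degrees, forces in N, time in s.
With the tool pointing down it reaches from about 0.325 to 0.75 m from the base axis. Payload 7.6 kg.
Tool frame: the origin (TCP) lies at the very end of the fingers, on their centre line; the grasp point (between the pads) lies 19 mm behind it; z points along the fingers, y is the line along which they close (so a half turn about z gives the same grasp; the last joint's range is limited). The gripper opens to 85 mm and grips with 20 to 120 N. Pads are 22 mm wide; open, the fingers measure 114 mm over their backs; the gripper's body (76 mm by 85 mm) begins 54 mm behind the grasp point. The pads swing forward as they close: fully open they stand 13 mm farther back than shut.
Start: joints at [62.664, 2.991, 80.254, -0, 96.75, -4.028], TCP at [0.208, 0.482, 0.231] pointing down, gripper open.
Joint ranges: [-166.34, 166.34], [-52.06, 124.39], [6.96, 135.62], [-60.46, 240.46], [14.63, 156.25], [-167.68, 167.68]. Speed limits (degrees/s): [147.25, 147.25, 172.46, 180, 180, 180].

INTERFACE

Orientations are given as a 3x3 rotation matrix whose columns are the frame's x, y, z axes.
In Python, from rig import r gives the robot as it stands. The module is installed in compiled form; this text tells all that it offers.
- The arm moves only by the shell command python3 -m handwheel 'ROWS' [FORCE]. ROWS is JSON, a list of rows, each an object of numbers: "x", "y", "z": the shift along the tool's x, y, z as a fraction of full scale; "ax", "ay", "az": the turn, a rotation vector about the tool's x, y, z as a fraction of full scale; "jaw": the finger opening in mm, from 0 to 85.4. A call has 1 to 8 rows; each row shifts and turns the commanded pose from where the row before left it, along the tool's axes as they then stand; what a row does not reach is not made up. Full scale, the value 1, is 0.025 m for a shift and 60 degrees for a turn. A row lasts 1/10 s, in which the tool goes at most 50 mm and 8.59 degrees, less where a joint would pass 70% of its speed; a pose out of reach is approached as far as the arm can. A call with a number of a shift or a turn outside -1 to 1 is refused whole. A call with a gripper value outside its range is refused whole. The fingers move at their own pace and stop on an object; FORCE is the grip in N (left out, the last holds). Time passes only in rows, so rows that do not move let the fingers close. It gives the time, the measured TCP pose, the force, the opening and the grip force at its end, in the units of the state.
- r.get_obs(): the state, without advancing time (a new reading comes with each control period).
- r.get_image(name): name is "scene" or "top" or "wrist"; returns a dict with "img" (384x512x3 uint8, blue, green, red), "camera_matrix" (3x3 intrinsics, pixels), "dist" ([k1, k2, p1, p2, k3] as OpenCV has them; the pictures are not rectified), "extrinsics" (4x4, takes a point from world to camera coordinates). Camera axes: x right, y up, looking along -z (the intrinsics and any distortion apply to the point x, -y, -z); pixel columns grow to the right and rows downward; lengths in m; the calibration is good to about 2 mm. A picture is of the moment at which its call begins. There is no depth.
- r.job_done(): hands the job in; it is judged then, once.
The state is a dict: "time": time; "joint_positions": joint angles; "qd": joint speeds; "joint_torque": joint torques, N m; "tcp_pos": TCP position; "orientation": TCP orientation; "wrist_force": force on the tool from outside, world axes, zero at the start; "torque": the same for the moment, N m; "finger_gap": finger opening in m; "finger_force": force on a finger pad.
Only numpy, scipy, OpenCV 4.12 (cv2) and the standard library are available. Lean on these libraries where they do the work, as an engineer would, in place of code of your own. Each camera call takes 0.05 s, during which the arm holds its last target. There are 200 camera calls.

TASK

The taller metal cassette in the chill box is too cold to touch: take the spring tongs from their stand, lift that cassette out with them and slide it upright down into the slot of the carrier case until it is fully home, without letting it drop. Then put the tongs back in their stand, jaws down, and let go. Never touch the cassette with the gripper itself, and leave the small cassette and everything else on the bench where it is.

Things in the scene. Friction and masses are not known exactly. Their poses are not given: they have to be found in the camera images.
- tongs: Steel spring tongs with black grips, 140 mm tall, upright, jaws down, 0.15 kg. Origin: midway between the jaws at their underside; z up to the bridge at the top (122 to 140 mm up, 18 mm wide in y). Two arms at +y and -y slide straight towards each other along y when squeezed, equally; springs push them apart (0 N free, 7 N when squeezed on the cassette).
- tongs_grip (a point): Midway between the black grips, 102 mm above the tongs' origin: hold here from above, fingers closing along the tongs' y. Grips 26 mm wide in x, 78 to 122 mm above the origin; 64 mm over both when free, 40 mm when squeezed on the cassette; at about 52 mm the tongs are held with the jaws 26 mm apart (jaw gap = width over grips - 26 mm).
- tongs_jaws (a point): Midway between the jaws, 18 mm above the tongs' origin. Jaws: flat plates 40 mm wide in x, 36 mm tall (0 to 36 mm above the origin), 7 mm thick, 38 mm apart when free.
- cassette: The cassette to be moved: flat plain aluminium slab 80 mm (x) by 14 mm (y) by 100 mm tall (z), 0.18 kg, standing upright in one of the two slots of the chill box. Origin: centre of its underside. The upper 35 mm or so is what the tongs should hold, across y.
- small_cassette: A smaller aluminium cassette, 60 (x) by 14 (y) by 60 mm tall, standing in the other slot of the chill box; leave it alone. Origin: centre of its underside.
- chillbox: White open insulated box fixed to the bench, 170 (x) by 150 (y) by 55 mm tall, walls 12 mm, inner floor 12 mm above the bench. Two slots along x at y = +34 and -34 mm, each 17 mm wide between ribs that rise to 42 mm above the bench; either cassette may be in either slot. Origin: centre of its underside.
- chill_floor (a point): Centre of the chill box's inner floor, 12 mm above the bench; axes of the box.
- case: Grey carrier case fixed to the bench: foot plate 140 (x) by 85 mm (y), 8 mm thick, with steel latches and an upright sleeve 105 by 39 mm open at the top. Its slot is 84.5 mm (x) by 18.5 mm (y), 52 mm deep, plus flared lips whose tops are 66 mm above the bench (mouth about 5 mm wider each side). Origin: centre of its underside.
- case_floor (a point): Centre of the slot's floor in the carrier case, 8 mm above the bench; x along the slot. The fully home cassette has its origin here and stands about 42 mm out of the case.
- stand: Grey tongs stand fixed to the bench: foot 90 by 110 mm, with an open-topped well 50 mm (x) by 72 mm (y) inside, walls 8 mm, floor 8 mm and rim 55 mm above the bench. Origin: centre of its underside.
- stand_floor (a point): Centre of the floor of the stand's well, 8 mm above the bench; the tongs' origin is here when they are in the stand, their y along the well's y.
- tube_rack: Bystander: green tube rack, 75 by 110 by 35 mm. Origin: centre of its underside.
- tip_box: Bystander: clear pipette-tip box with a blue lid, 85 by 120 by 58 mm. Origin: centre of its underside.
- wash_bottle: Bystander: white wash bottle, 64 mm wide, 160 mm tall. Origin: centre of its underside.
- reagent_jar: Bystander: amber jar, 70 mm wide, 85 mm tall. Origin: centre of its underside.
- marker_pen: Bystander: black marker pen, 14 mm thick, 120 mm long, lying on the bench.
Mind the look-alikes: they are no part of the job. What is shaped like the cassette but brown or green is not meant. What is shaped like the chillbox but red is not meant.

How it is judged:
By the outcome, as a careful person would: the job done as asked, in the order asked, and still so for the second after the job is handed in, with the robot touching nothing.
It also fails if it takes over 64 s, if anything falls off the work surface, if the arm or the gripper's body presses on something with over 40 N, if the wrist force passes 120 N, or if a joint passes its speed limit or range.

## Working session

There is one attempt and no reset: what is moved stays moved. The work goes in short steps, Python scripts to look and compute and a shell command to move; the robot and the scene stay as the last step left them, time stands still between calls to the robot, and variables do not carry over. Pictures are saved under pics/ and viewed, at most 10 in all, crops included, and the job is handed in when it is done.

```bash
mkdir -p pics
cat > h.py <<'E'
import numpy as np, cv2
from rig import r
def grab(n,f):
    d=r.get_image(n); cv2.imwrite('pics/'+f+'.png',d['img']); np.savez('pics/'+f+'.npz',**{k:np.array(d[k]) for k in('img','camera_matrix','dist','extrinsics')}); return d
def load(f): return dict(np.load('pics/'+f+'.npz'))
def ray(d,uv):
    p=cv2.undistortPoints(np.array(uv,float).reshape(-1,1,2),d['camera_matrix'],d['dist']).reshape(-1,2)
    E=d['extrinsics'];R=E[:3,:3];c=-R.T@E[:3,3]
    v=np.c_[p[:,0],-p[:,1],-np.ones(len(p))]@R
    return c,v/np.linalg.norm(v,axis=1)[:,None]
def plane(d,uv,z):
    c,v=ray(d,uv); return c+v*((z-c[2])/v[:,2])[:,None]
def tri(d1,uv1,d2,uv2):
    c1,v1=ray(d1,uv1);c2,v2=ray(d2,uv2);o=[]
    for a,b in zip(v1,v2):
        s,*_=np.linalg.lstsq(np.c_[a,-b],c2-c1,rcond=None);o.append(np.r_[(c1+a*s[0]+c2+b*s[1])/2,np.linalg.norm(c1+a*s[0]-c2-b*s[1])])
    return np.array(o)
def proj(d,P):
    E=d['extrinsics'];q=np.atleast_2d(P)@E[:3,:3].T+E[:3,3]
    return cv2.projectPoints(q*[1,-1,-1],np.zeros(3),np.zeros(3),d['camera_matrix'],d['dist'])[0].reshape(-1,2)
E
python3 - <<'E'
from h import *
a=grab('scene','s0');b=grab('top','t0');c=grab('wrist','w0')
for d in(a,b,c):
    E=d['extrinsics'];print((-E[:3,:3].T@E[:3,3]).round(3),E[:3,:3].round(2).tolist(),d['camera_matrix'][0,0])
cv2.imwrite('pics/st0.png',np.vstack([cv2.resize(a['img'],(800,600))[:0],np.hstack([a['img'],b['img']])[:, :]])) 
print(r.get_obs())
E
```

```text
[ 1.204 -0.733  0.734] [[0.73, 0.68, 0.01], [-0.38, 0.39, 0.84], [0.57, -0.62, 0.54]] 443.280828944026
[ 0.266 -0.015  1.438] [[-0.02, -1.0, -0.02], [0.98, -0.02, 0.18], [-0.18, -0.01, 0.98]] 479.37622904063795
[0.139 0.512 0.374] [[0.39, 0.92, -0.0], [-0.88, 0.38, -0.29], [-0.27, 0.11, 0.96]] 334.95608585615025Traceback (most recent call last):
  File "<stdin>", line 5, in <module>
    return _nx.concatenate(arrs, 0, dtype=dtype, casting=casting)
           ~~~~~~~~~~~~~~~^^^^^^^^^^^^^^^^^^^^^^^^^^^^^^^^^^^^^^^
ValueError: all the input array dimensions except for the concatenation axis must match exactly, but along dimension 1, the array at index 0 has size 800 and the array at index 1 has size 1024
```

View pics/s0.png

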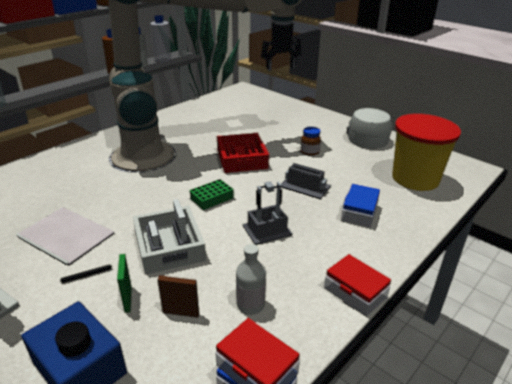

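View pics/t0.png

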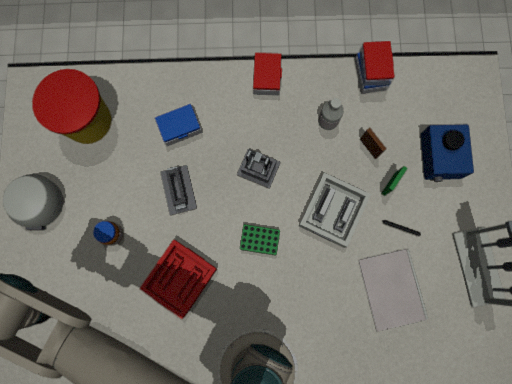

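The scene view shows the chill box at (170,238), the tongs in their stand at (267,213) and the case at (306,180). In the top view they are at (333,209), (259,166) and (179,190). Next I'll enlarge these areas.

Run:
```python
from h import *
a=load('s0');b=load('t0')
def crop(d,x,y,w,h,W,H): return cv2.resize(d['img'][y:y+h,x:x+w],(W,H),interpolation=cv2.INTER_CUBIC)
A=np.hstack([crop(b,295,165,75,85,353,400)[:300,:],crop(b,230,140,60,55,447,410)[:300]])
o=np.zeros((600,800,3),np.uint8)
o[:300,:264]=crop(b,295,165,75,85,264,300); o[:300,264:528]=crop(b,230,140,60,60,264,300); o[:300,528:792]=crop(b,150,160,60,60,264,300)
o[300:,:264]=crop(a,130,195,80,90,264,300); o[300:,264:528]=crop(a,240,178,60,70,264,300);o[300:,528:792]=crop(a,275,155,60,50,264,300)
cv2.imwrite('pics/c0.png',o)
print(plane(b,[[333,209],[259,166],[179,190]],0.03).round(3))
s=r.get_obs();print(s['orientation'],s['time'],s['tcp_pos'],s['finger_gap'])
```

```text
[[ 0.457 -0.237  0.03 ]
 [ 0.592 -0.021  0.03 ]
 [ 0.524  0.22   0.03 ]]
[[-9.18386395e-01  3.95684399e-01 -5.34733040e-04]
 [ 3.95684755e-01  9.18385774e-01 -1.07004515e-03]
 [ 6.76910448e-05 -1.19430062e-03 -9.99999285e-01]] 0.15 [0.20761043 0.48196174 0.23066545] 0.08506536818235183
```

View pics/c0.png

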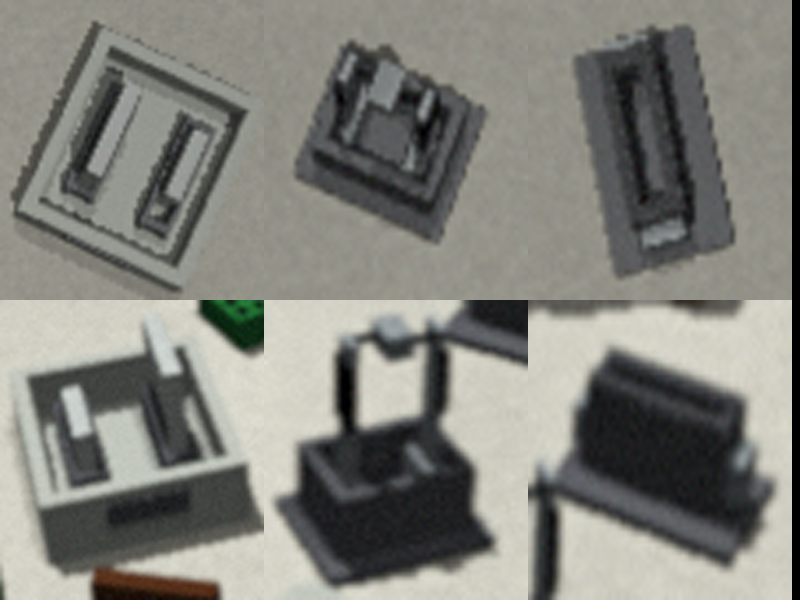

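The tall cassette is in the left-hand slot in the top view, the world +y side. I'll bring the wrist camera over the case, the tongs and the box in turn.

```bash
python3 -m handwheel '[{"x":-0.98,"y":-0.29},{"x":-0.98,"y":-0.29},{"x":-0.98,"y":-0.29},{"x":-0.98,"y":-0.29},{"x":-0.98,"y":-0.29},{"x":-0.98,"y":-0.29}]'
python3 -m handwheel '[{"x":-0.98,"y":-0.29},{"x":-0.98,"y":-0.29},{"x":-0.98,"y":-0.29},{"x":-0.98,"y":-0.29},{"x":-0.98,"y":-0.29},{"x":-0.98,"y":-0.29},{"x":-0.98,"y":-0.29},{}]'
python3 -c "
from h import *
grab('wrist','wc1')"
python3 -m handwheel '[{"x":-0.98,"y":-0.29},{"x":-0.98,"y":-0.29},{"x":-0.98,"y":-0.29},{},{}]'
python3 -c "
from h import *
grab('wrist','wc2')"
# to tongs: world (+.068,-.241) -> tool x -.158, y -.194
python3 -m handwheel '[{"x":-0.8,"y":-0.97},{"x":-0.8,"y":-0.97},{"x":-0.8,"y":-0.97},{"x":-0.8,"y":-0.97},{"x":-0.8,"y":-0.97},{},{}]'
python3 -c "
from h import *
grab('wrist','wt1')"
python3 -m handwheel '[{"x":-0.8,"y":-0.97},{"x":-0.8,"y":-0.97},{"x":-0.8,"y":-0.97},{},{}]'
python3 -c "
from h import *
grab('wrist','wt2')
f=['wc1','wc2','wt1','wt2']
I=[cv2.resize(load(k)['img'],(400,300)) for k in f]
cv2.imwrite('pics/m1.png',np.vstack([np.hstack(I[:2]),np.hstack(I[2:])]))"
```

```text
invalid input
invalid input
invalid input
invalid input
invalid input
```

View pics/m1.png

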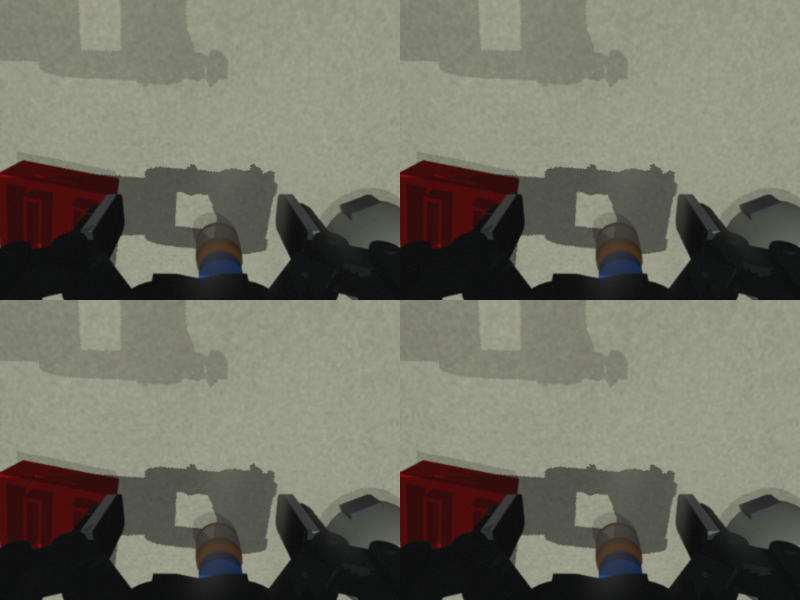

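That view shows only the start pose, with the fingers at the bottom, because the moves were refused. Next I'll try rows with all keys filled in.

```bash
python3 -m handwheel '[{"x":-0.98,"y":-0.29,"z":0,"ax":0,"ay":0,"az":0,"jaw":85},{"x":-0.98,"y":-0.29,"z":0,"ax":0,"ay":0,"az":0,"jaw":85}]'; python3 -m handwheel '[{"x":-0.98,"y":-0.29}]'
```

```text
time: 0.55
tcp_pos: [0.247, 0.4492, 0.2312]
orientation: [[-0.919, 0.394, -0.0], [0.394, 0.919, -0.0], [0.0, -0.0, -1.0]]
wrist_force: [0.6, 0.1, 0.0]
finger_gap: 0.0849
finger_force: 0.0invalid input
```

```bash
python3 -m handwheel '[{"x":-0.98,"y":-0.29,"z":0,"ax":0,"ay":0,"az":0,"jaw":85},{"x":-0.98,"y":-0.29,"z":0,"ax":0,"ay":0,"az":0,"jaw":85},{"x":-0.98,"y":-0.29,"z":0,"ax":0,"ay":0,"az":0,"jaw":85},{"x":-0.98,"y":-0.29,"z":0,"ax":0,"ay":0,"az":0,"jaw":85},{"x":-0.98,"y":-0.29,"z":0,"ax":0,"ay":0,"az":0,"jaw":85},{"x":-0.98,"y":-0.29,"z":0,"ax":0,"ay":0,"az":0,"jaw":85}]' >/dev/null
python3 -m handwheel '[{"x":-0.98,"y":-0.29,"z":0,"ax":0,"ay":0,"az":0,"jaw":85},{"x":-0.98,"y":-0.29,"z":0,"ax":0,"ay":0,"az":0,"jaw":85},{"x":-0.98,"y":-0.29,"z":0,"ax":0,"ay":0,"az":0,"jaw":85},{"x":-0.98,"y":-0.29,"z":0,"ax":0,"ay":0,"az":0,"jaw":85},{"x":-0.98,"y":-0.29,"z":0,"ax":0,"ay":0,"az":0,"jaw":85},{"x":0,"y":0,"z":0,"ax":0,"ay":0,"az":0,"jaw":85},{"x":0,"y":0,"z":0,"ax":0,"ay":0,"az":0,"jaw":85}]'
python3 -c "
from h import *
grab('wrist','wc1')"
python3 -m handwheel '[{"x":-0.98,"y":-0.29,"z":0,"ax":0,"ay":0,"az":0,"jaw":85},{"x":-0.98,"y":-0.29,"z":0,"ax":0,"ay":0,"az":0,"jaw":85},{"x":-0.98,"y":-0.29,"z":0,"ax":0,"ay":0,"az":0,"jaw":85},{"x":0,"y":0,"z":0,"ax":0,"ay":0,"az":0,"jaw":85},{"x":0,"y":0,"z":0,"ax":0,"ay":0,"az":0,"jaw":85}]'
python3 -c "
from h import *
grab('wrist','wc2')"
python3 -m handwheel '[{"x":-0.8,"y":-0.97,"z":0,"ax":0,"ay":0,"az":0,"jaw":85},{"x":-0.8,"y":-0.97,"z":0,"ax":0,"ay":0,"az":0,"jaw":85},{"x":-0.8,"y":-0.97,"z":0,"ax":0,"ay":0,"az":0,"jaw":85},{"x":-0.8,"y":-0.97,"z":0,"ax":0,"ay":0,"az":0,"jaw":85},{"x":-0.8,"y":-0.97,"z":0,"ax":0,"ay":0,"az":0,"jaw":85},{"x":0,"y":0,"z":0,"ax":0,"ay":0,"az":0,"jaw":85},{"x":0,"y":0,"z":0,"ax":0,"ay":0,"az":0,"jaw":85}]'
python3 -c "
from h import *
grab('wrist','wt1')"
python3 -m handwheel '[{"x":-0.8,"y":-0.97,"z":0,"ax":0,"ay":0,"az":0,"jaw":85},{"x":-0.8,"y":-0.97,"z":0,"ax":0,"ay":0,"az":0,"jaw":85},{"x":-0.8,"y":-0.97,"z":0,"ax":0,"ay":0,"az":0,"jaw":85},{"x":0,"y":0,"z":0,"ax":0,"ay":0,"az":0,"jaw":85},{"x":0,"y":0,"z":0,"ax":0,"ay":0,"az":0,"jaw":85}]'
python3 -c "
from h import *
grab('wrist','wt2')
f=['wc1','wc2','wt1','wt2']
I=[cv2.resize(load(k)['img'],(400,300)) for k in f]
cv2.imwrite('pics/m2.png',np.vstack([np.hstack(I[:2]),np.hstack(I[2:])]))"
```

```text
time: 1.85
tcp_pos: [0.4629, 0.2695, 0.2311]
orientation: [[-0.918, 0.397, -0.001], [0.397, 0.918, 0.0], [0.001, -0.0, -1.0]]
wrist_force: [-0.2, 0.3, 0.0]
finger_gap: 0.0853
finger_force: 0.0
time: 2.4
tcp_pos: [0.5213, 0.2212, 0.2312]
orientation: [[-0.919, 0.395, -0.001], [0.395, 0.919, 0.0], [0.001, 0.0, -1.0]]
wrist_force: [0.1, 0.4, -0.7]
finger_gap: 0.0849
finger_force: 0.0
time: 3.15
tcp_pos: [0.5653, 0.0704, 0.2315]
orientation: [[-0.918, 0.395, 0.0], [0.395, 0.918, 0.001], [0.0, 0.001, -1.0]]
wrist_force: [0.0, 0.4, 0.3]
finger_gap: 0.085
finger_force: 0.0
time: 3.7
tcp_pos: [0.5919, -0.0198, 0.2313]
orientation: [[-0.919, 0.395, -0.0], [0.395, 0.919, 0.001], [0.0, 0.001, -1.0]]
wrist_force: [0.5, -0.2, -0.7]
finger_gap: 0.0852
finger_force: 0.0
```

View pics/m2.png

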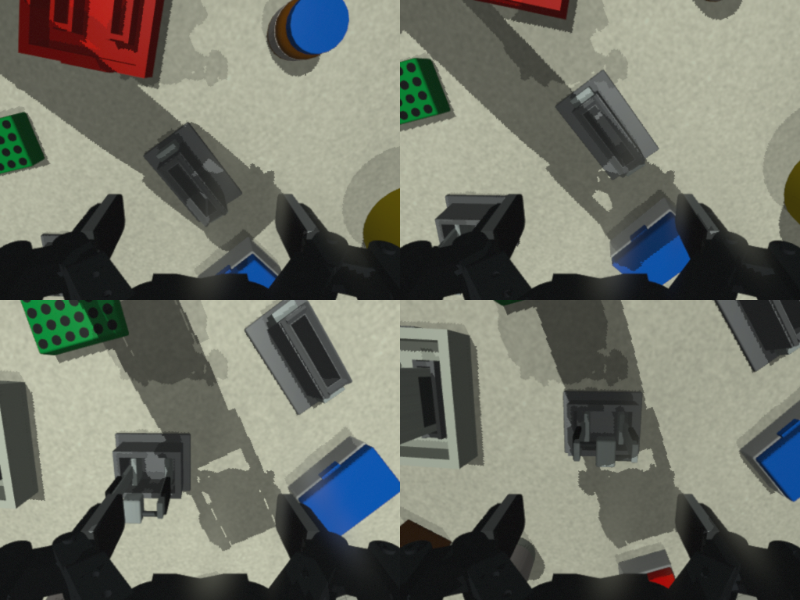

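The case slot shows at about (180,178) and (207,122) in the first two panes. The tongs' bridge is at about (132,210) and (205,145) in the last two. Now the chill box.

```bash
python3 -m handwheel '[{"x":0.15,"y":-0.98,"z":0,"ax":0,"ay":0,"az":0,"jaw":85},{"x":0.15,"y":-0.98,"z":0,"ax":0,"ay":0,"az":0,"jaw":85},{"x":0.15,"y":-0.98,"z":0,"ax":0,"ay":0,"az":0,"jaw":85},{"x":0.15,"y":-0.98,"z":0,"ax":0,"ay":0,"az":0,"jaw":85},{"x":0.15,"y":-0.98,"z":0,"ax":0,"ay":0,"az":0,"jaw":85},{"x":0.15,"y":-0.98,"z":0,"ax":0,"ay":0,"az":0,"jaw":85},{"x":0,"y":0,"z":0,"ax":0,"ay":0,"az":0,"jaw":85},{"x":0,"y":0,"z":0,"ax":0,"ay":0,"az":0,"jaw":85}]'
python3 -c "
from h import *
grab('wrist','wb1')"
python3 -m handwheel '[{"x":0.15,"y":-0.98,"z":0,"ax":0,"ay":0,"az":0,"jaw":85},{"x":0.15,"y":-0.98,"z":0,"ax":0,"ay":0,"az":0,"jaw":85},{"x":0.15,"y":-0.98,"z":0,"ax":0,"ay":0,"az":0,"jaw":85},{"x":0.15,"y":-0.98,"z":0,"ax":0,"ay":0,"az":0,"jaw":85},{"x":0,"y":0,"z":0,"ax":0,"ay":0,"az":0,"jaw":85},{"x":0,"y":0,"z":0,"ax":0,"ay":0,"az":0,"jaw":85}]'
python3 - <<'E'
from h import *
grab('wrist','wb2')
def crop(f,x,y,w,h): return cv2.resize(load(f)['img'][y:y+h,x:x+w],(400,300),interpolation=cv2.INTER_CUBIC)
a=[cv2.resize(load('wb1')['img'],(400,300)),cv2.resize(load('wb2')['img'],(400,300)),crop('wc1',170,145,160,120),crop('wc2',180,80,160,120)]
cv2.imwrite('pics/m3.png',np.vstack([np.hstack(a[:2]),np.hstack(a[2:])]))
b=[crop('wt1',120,160,160,120),crop('wt2',190,100,160,120)]
cv2.imwrite('pics/m4.png',np.hstack(b))
E
```

```text
time: 4.55
tcp_pos: [0.5134, -0.1458, 0.2316]
orientation: [[-0.919, 0.395, 0.001], [0.395, 0.919, 0.0], [-0.001, 0.001, -1.0]]
wrist_force: [-0.3, 0.4, 0.3]
finger_gap: 0.0852
finger_force: 0.0
time: 5.2
tcp_pos: [0.4612, -0.2302, 0.2313]
orientation: [[-0.919, 0.395, 0.0], [0.395, 0.919, 0.001], [-0.0, 0.001, -1.0]]
wrist_force: [0.6, 0.2, -0.4]
finger_gap: 0.085
finger_force: 0.0
```

View pics/m3.png

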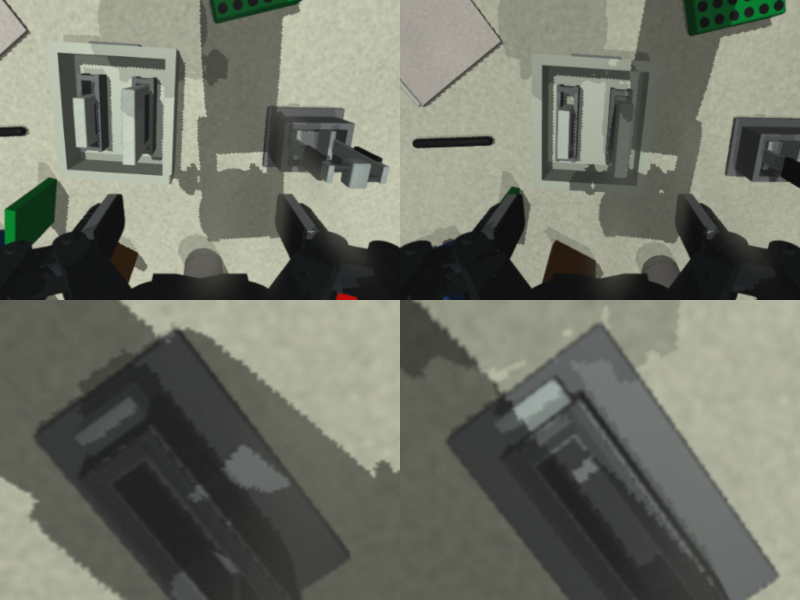

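View pics/m4.png

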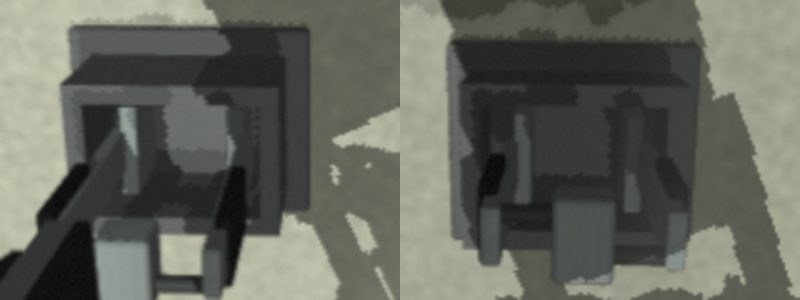

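The tall cassette's top is visible in both box views, at about (131,92) and (617,95). The m4 pair shows the tongs' bridge and the stand rim. I'll make one contrast-enhanced composite to read corners from.

Run:
```python
from h import *
def crop(f,x,y,w=160,h=120,g=0.6):
    c=cv2.resize(load(f)['img'][y:y+h,x:x+w],(400,300),interpolation=cv2.INTER_CUBIC)
    return (255*(c/255.)**g).astype(np.uint8)
a=[crop('wc1',170,170),crop('wc2',190,80,g=.5),crop('wb1',60,90,g=1),crop('wb2',150,90,g=1)]
cv2.imwrite('pics/m5.png',np.vstack([np.hstack(a[:2]),np.hstack(a[2:])]))
```

```text
(no output)
```

View pics/m5.png

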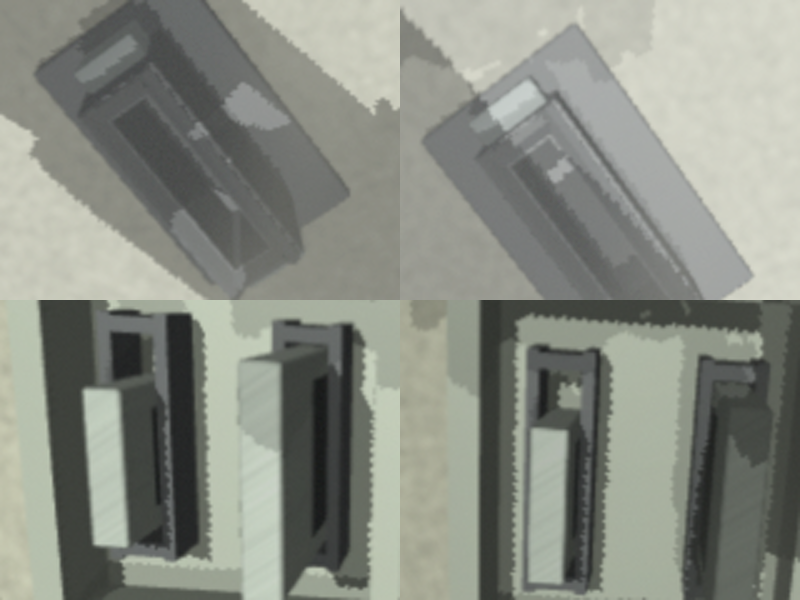

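I read the case foot corners, lip corners and cassette top edges from this picture and will triangulate them.

Run:
```python
from h import *
np.set_printoptions(precision=4,suppress=True)
L={k:load(k) for k in('wc1','wc2','wt1','wt2','wb1','wb2')}
def full(pts,o): return np.array(pts,float)/2.5+o
def tr(n,a,pa,oa,b,pb,ob):
    A=full(pa,oa);B=full(pb,ob); print(n);print(tri(L[a],A,L[b],B)); return A,B
A,B=tr('foot top,left,right','wc1',[[178,-33],[37,73],[350,193]],(170,170),'wc2',[[178,22],[23,140],[352,273]],(190,80))
print(plane(L['wc1'],A,.008),plane(L['wc2'],B,.008))
A,B=tr('lip left,top,right','wc1',[[80,108],[150,63],[302,245]],(170,170),'wc2',[[77,155],[158,97],[298,290]],(190,80))
print(plane(L['wc1'],A,.066),plane(L['wc2'],B,.066))
A,B=tr('rim TL TR BR','wt1',[[63,85],[278,87],[278,235]],(120,160),'wt2',[[61,85],[284,85],[284,237]],(190,100))
print(plane(L['wt1'],A,.055),plane(L['wt2'],B,.055))
A,B=tr('bridge TL TR','wt1',[[97,240],[155,240]],(120,160),'wt2',[[155,203],[213,203]],(190,100))
print(plane(L['wt2'],full([[155,203],[213,203],[157,283],[210,283]],(190,100)),.148))
A,B=tr('cass TL TR','wb1',[[240,62],[283,62]],(60,90),'wb2',[[322,107],[370,107]],(150,90))
print(plane(L['wb1'],A,.112),plane(L['wb2'],B,.112))
A,B=tr('small TL TR BL BR','wb1',[[83,88],[121,88],[93,245],[128,247]],(60,90),'wb2',[[131,128],[167,128],[127,281],[162,283]],(150,90))
for f,(x,y,w,h) in {'wb1':(150,195,40,20),'wb2':(260,120,60,1)}.items():
    g=cv2.cvtColor(L[f]['img'],cv2.COLOR_BGR2GRAY)
    if f=='wb1': print(g[195:222,160],g[195:222,168]); print(g[150,145:195])
    else: print(g[175:215,288]);print(g[175:215,296]);print(g[175:215,302]);print(g[150,260:320]);print(g[125:150,296])
```

```text
foot top,left,right
[[0.4542 0.2565 0.0077 0.0006]
 [0.4736 0.1752 0.0057 0.001 ]
 [0.5871 0.2872 0.0085 0.0008]]
[[0.4539 0.2563 0.008 ]
 [0.4734 0.1764 0.008 ]
 [0.5877 0.2875 0.008 ]] [[0.4543 0.2567 0.008 ]
 [0.4732 0.1753 0.008 ]
 [0.587  0.287  0.008 ]]
lip left,top,right
[[0.4839 0.2013 0.0541 0.0001]
 [0.4748 0.2385 0.0667 0.0013]
 [0.5607 0.2619 0.0808 0.0066]]
[[0.4806 0.2048 0.066 ]
 [0.4746 0.2379 0.066 ]
 [0.5715 0.2628 0.066 ]] [[0.4828 0.2031 0.066 ]
 [0.4753 0.2389 0.066 ]
 [0.564  0.2597 0.066 ]]
rim TL TR BR
[[ 0.5455 -0.0423  0.0526  0.0003]
 [ 0.5804  0.0366  0.0501  0.002 ]
 [ 0.6314  0.0146  0.0705  0.0032]]
[[ 0.5453 -0.0412  0.055 ]
 [ 0.5802  0.0379  0.055 ]
 [ 0.64    0.0106  0.055 ]] [[ 0.5452 -0.0419  0.055 ]
 [ 0.5786  0.0359  0.055 ]
 [ 0.6352  0.0143  0.055 ]]
bridge TL TR
[[ 0.5805 -0.0174  0.1421  0.0001]
 [ 0.5883 -0.0021  0.1392  0.0009]]
[[ 0.579  -0.0167  0.148 ]
 [ 0.5854 -0.0017  0.148 ]
 [ 0.6012 -0.0256  0.148 ]
 [ 0.6072 -0.0116  0.148 ]]
cass TL TR
[[ 0.4311 -0.1966  0.1027  0.0004]
 [ 0.4366 -0.1827  0.1073  0.0007]]
[[ 0.4318 -0.1939  0.11
[... 745 characters left out ...]
 103 102 102 103 102 101  99 100 101 103 103 103 102 102 102 102 103 102
 100 102 101 102]
[ 92  95  95  84  92  95  93  82  83  92  84  80  82  93  83  88 123 126
 125 132 128 127 133 136 142 142 136 134 135 135 135 134 135 134 135 134
 134 134 134 134]
[70 70 68 69 68 67 66 64 65 66 67 65 67 66 65 65 66 66 73 75 73 74 73 74
 73 75 75 73 73 74 74 74 73 73 73 74 74 73 74 73]
[156 147 144 144 143 140  98  65  80  86  82  77  56  37  36  41  57  59
  60  64  75  89  97 101  98  83  74  73  73  74  73  73  73  74  73  73
  73  77  91  93  78  70  72  70  71  65  62  59  59  59  59  60  70  89
  95  95  95  94  94  95]
[67 66 68 69 73 74 72 67 66 69 70 71 72 73 73 71 70 72 72 71 70 72 72 73
 73]
```

Run:
```python
from h import *
np.set_printoptions(precision=4,suppress=True)
b1=load('wb1')
g=cv2.cvtColor(b1['img'],cv2.COLOR_BGR2GRAY)
# right edge (bright top -> dark side) subpixel, rows 125..200
R=[];
for v in range(120,206,4):
    row=g[v,165:185].astype(float); k=np.argmax(-(np.diff(row))); R.append([165+k+.5,v])
R=np.array(R);print(R[:,0])
p=np.polyfit(R[:,1],R[:,0],1);print(p)
e=plane(b1,[[np.polyval(p,115),115],[np.polyval(p,210.5),210.5]],.112);print(e,np.degrees(np.arctan2(*(e[1]-e[0])[[1,0]])),np.linalg.norm(e[1]-e[0]))
print(plane(b1,[[156,115],[173.2,115],[159,210.5],[175.5,211]],.112))
b2=load('wb2');g=cv2.cvtColor(b2['img'],cv2.COLOR_BGR2GRAY)
for v in range(140,200,12): print(v,g[v,275:312])
s=r.get_obs();print(s['tcp_pos'],s['joint_positions'])
```

```text
[172.5 171.5 172.5 171.5 172.5 171.5 171.5 171.5 171.5 172.5 172.5 172.5
 172.5 172.5 172.5 172.5 172.5 172.5 172.5 172.5 172.5 172.5]
[  0.0093 170.718 ]
[[ 0.4367 -0.1828  0.112 ]
 [ 0.5067 -0.218   0.112 ]] -26.727544667596693 0.07836455370277606
[[ 0.4319 -0.194   0.112 ]
 [ 0.4372 -0.1818  0.112 ]
 [ 0.5022 -0.2286  0.112 ]
 [ 0.5081 -0.2161  0.112 ]]
140 [34 41 55 59 60 62 68 72 73 72 72 72 72 70 71 72 73 74 72 74 72 71 70 74
 89 78 72 69 69 69 69 65 60 59 59 58 59]
152 [ 42  56  60  62  62  79  93  99  99 100  99  83  80  92  80  74  72  74
  73  74  72  72  82  91  82  73  70  70  71  68  66  62  59  58  60  60
  61]
164 [ 57  62  61  64  81  95 100 101  99 100 100  99  99  99 101 101 101 102
 102 101  93  89  92  82  73  70  69  71  69  63  62  60  61  62  60  63
  88]
176 [ 61  64  65  83  97 101 102 102 101  99  99  98 100 101 102 103 102 101
 101  97  96  95  81  73  73  72  71  70  65  63  63  62  63  61  71  90
  95]
188 [ 65  68  85  98 102 102 102 104 104 104 103 102 102 102 102 102 104 101
  94  95  96  93  79  74  73  72  67  66  64  64  63  62  65  82  94  95
  96]
[ 0.4613 -0.2299  0.2313] [-30.6173   1.4458  81.848    0.0354  96.7074 -97.3833]
```

```bash
python3 -m handwheel '[{"x":-0.146,"y":1,"z":0,"ax":0,"ay":0,"az":0,"jaw":85},{"x":-0.146,"y":1,"z":0,"ax":0,"ay":0,"az":0,"jaw":85},{"x":-0.146,"y":1,"z":0,"ax":0,"ay":0,"az":0,"jaw":85},{"x":-0.146,"y":1,"z":0,"ax":0,"ay":0,"az":0,"jaw":85},{"x":-0.146,"y":1,"z":0,"ax":0,"ay":0,"az":0,"jaw":85},{"x":-0.146,"y":1,"z":0,"ax":0,"ay":0,"az":0,"jaw":85},{"x":-0.146,"y":1,"z":0,"ax":0,"ay":0,"az":0,"jaw":85},{"x":-0.146,"y":1,"z":0,"ax":0,"ay":0,"az":0,"jaw":85}]' >/dev/null
python3 -m handwheel '[{"x":-0.146,"y":1,"z":0,"ax":0,"ay":0,"az":0,"jaw":85},{"x":-0.146,"y":1,"z":0,"ax":0,"ay":0,"az":0,"jaw":85},{"x":0,"y":0,"z":0.5,"ax":0,"ay":0,"az":0,"jaw":85},{"x":0,"y":0,"z":0,"ax":0,"ay":0,"az":0,"jaw":85},{"x":0,"y":0,"z":0,"ax":0,"ay":0,"az":0,"jaw":85}]'
python3 - <<'E'
from h import *
d=grab('wrist','wt3')
# predicted bridge and grips in this view
c=np.array([.593,-.015]);X=np.array([.917,-.4]);Y=np.array([.4,.917])
print(proj(d,[np.r_[c+a*X+b*Y,.148] for a,b in((-.011,-.009),(-.011,.009),(.011,.009),(.011,-.009),(0,-.032),(0,.032))]).round(1))
cv2.imwrite('pics/m6.png',(255*(cv2.resize(d['img'][90:390,130:400],None,fx=2,fy=2,interpolation=2)/255.)**.6).astype(np.uint8))
E
```

```text
time: 6.55
tcp_pos: [0.5926, -0.0159, 0.2181]
orientation: [[-0.918, 0.395, -0.002], [0.395, 0.919, 0.0], [0.001, -0.001, -1.0]]
wrist_force: [0.7, 0.8, -0.0]
finger_gap: 0.0848
finger_force: 0.0
[[243.3 189.4]
 [270.4 189.6]
 [269.8 220.4]
 [243.4 220.3]
 [209.3 204.9]
 [304.2 205.4]]
```

View pics/m6.png

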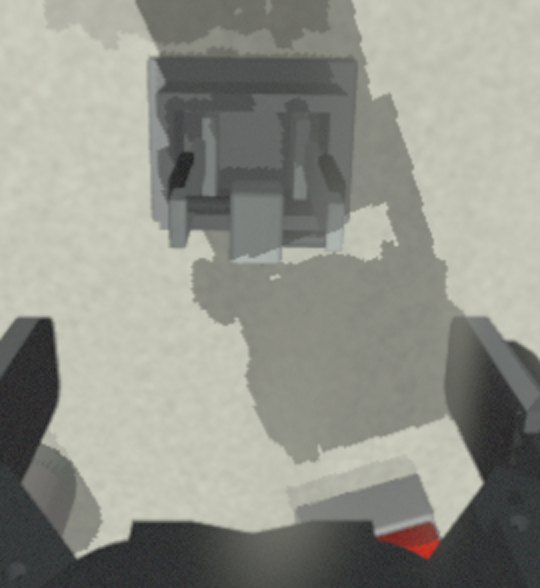

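The bridge is at about (258,204), within 1 mm of the predicted (257,205). I'll descend and squeeze to about 52 mm.

```bash
python3 -m handwheel '[{"x":0,"y":0,"z":0.9,"ax":0,"ay":0,"az":0,"jaw":85},{"x":0,"y":0.04,"z":0.9,"ax":0,"ay":0,"az":0,"jaw":85},{"x":0,"y":0,"z":0.9,"ax":0,"ay":0,"az":0,"jaw":85},{"x":0,"y":0,"z":0.9,"ax":0,"ay":0,"az":0,"jaw":85},{"x":0,"y":0,"z":0.9,"ax":0,"ay":0,"az":0,"jaw":85},{"x":0,"y":0,"z":0.75,"ax":0,"ay":0,"az":0,"jaw":85},{"x":0,"y":0,"z":0,"ax":0,"ay":0,"az":0,"jaw":85},{"x":0,"y":0,"z":0,"ax":0,"ay":0,"az":0,"jaw":85}]' 20
python3 -m handwheel '[{"x":0,"y":0,"z":0,"ax":0,"ay":0,"az":0,"jaw":60},{"x":0,"y":0,"z":0,"ax":0,"ay":0,"az":0,"jaw":54},{"x":0,"y":0,"z":0,"ax":0,"ay":0,"az":0,"jaw":52},{"x":0,"y":0,"z":0,"ax":0,"ay":0,"az":0,"jaw":52},{"x":0,"y":0,"z":0,"ax":0,"ay":0,"az":0,"jaw":52},{"x":0,"y":0,"z":0,"ax":0,"ay":0,"az":0,"jaw":52}]' 20
```

```text
time: 7.4
tcp_pos: [0.5936, -0.0155, 0.0885]
orientation: [[-0.918, 0.396, 0.001], [0.396, 0.918, 0.0], [-0.001, 0.0, -1.0]]
wrist_force: [-0.2, 0.9, -0.1]
finger_gap: 0.0848
finger_force: 0.0
time: 8.0
tcp_pos: [0.5945, -0.0153, 0.0897]
orientation: [[-0.918, 0.396, 0.003], [0.396, 0.918, -0.001], [-0.003, 0.001, -1.0]]
wrist_force: [-0.6, -0.1, 6.6]
finger_gap: 0.052
finger_force: 5.3
```

```bash
python3 -m handwheel '[{"x":0,"y":0,"z":-0.4,"ax":0,"ay":0,"az":0,"jaw":52},{"x":0,"y":0,"z":-0.8,"ax":0,"ay":0,"az":0,"jaw":52},{"x":0,"y":0,"z":-0.8,"ax":0,"ay":0,"az":0,"jaw":52},{"x":0,"y":0,"z":-0.8,"ax":0,"ay":0,"az":0,"jaw":52},{"x":0,"y":0,"z":-0.8,"ax":0,"ay":0,"az":0,"jaw":52},{"x":0,"y":0,"z":-0.8,"ax":0,"ay":0,"az":0,"jaw":52},{"x":0,"y":0,"z":-0.6,"ax":0,"ay":0,"az":0,"jaw":52},{"x":0,"y":0,"z":0,"ax":0,"ay":0,"az":0,"jaw":52}]' 20
python3 - <<'E'
from h import *
grab('wrist','wl1')
s=r.get_obs();p=np.array(s['tcp_pos']);R=np.array(s['orientation']);print(p,s['wrist_force'],s['finger_force'])
t=np.array([.469,-.207,p[2]]);print(R.T@(t-p)/.025)
E
```

```text
time: 8.8
tcp_pos: [0.5944, -0.0151, 0.2156]
orientation: [[-0.918, 0.396, 0.005], [0.396, 0.918, -0.0], [-0.005, 0.002, -1.0]]
wrist_force: [-0.1, 1.4, -0.9]
finger_gap: 0.0522
finger_force: 3.5
[ 0.59383151 -0.01501654  0.21355569] [-0.11784451 -0.39770086 -2.31202303] 3.5236503928899765
[ 1.54773822 -9.02824991 -0.00974863]
```

```bash
python3 -m handwheel '[{"x":0.155,"y":-0.903,"z":0,"ax":0,"ay":0,"az":0,"jaw":52},{"x":0.155,"y":-0.903,"z":0,"ax":0,"ay":0,"az":0,"jaw":52},{"x":0.155,"y":-0.903,"z":0,"ax":0,"ay":0,"az":0,"jaw":52},{"x":0.155,"y":-0.903,"z":0,"ax":0,"ay":0,"az":0,"jaw":52},{"x":0.155,"y":-0.903,"z":0,"ax":0,"ay":0,"az":0,"jaw":52},{"x":0.155,"y":-0.903,"z":0,"ax":0,"ay":0,"az":0,"jaw":52},{"x":0.155,"y":-0.903,"z":0,"ax":0,"ay":0,"az":0,"jaw":52},{"x":0.155,"y":-0.903,"z":0,"ax":0,"ay":0,"az":0,"jaw":52}]' > /dev/null
python3 -m handwheel '[{"x":0.155,"y":-0.903,"z":0,"ax":0,"ay":0,"az":0,"jaw":52},{"x":0.155,"y":-0.903,"z":0,"ax":0,"ay":0,"az":0,"jaw":52},{"x":0,"y":0,"z":0,"ax":0,"ay":0,"az":0.057,"jaw":52},{"x":0,"y":0,"z":0,"ax":0,"ay":0,"az":0,"jaw":52},{"x":0,"y":0,"z":0,"ax":0,"ay":0,"az":0,"jaw":52},{"x":0,"y":0,"z":0,"ax":0,"ay":0,"az":0,"jaw":52}]'
python3 - <<'E'
from h import *
w=grab('wrist','wl2');a=grab('scene','s1')
s=r.get_obs();p=np.array(s['tcp_pos']);R=np.array(s['orientation']);print(p)
b=p-[0,0,.0817]
print('scene jaws/cass px',proj(a,[b,[.469,-.207,.112],[.592,-.015,.03]]).round())
W=cv2.resize(w['img'],(400,300))
S=cv2.resize(a['img'][130:280,100:300],(400,300),interpolation=2)
C=cv2.resize(w['img'][150:384,156:368],(400,442))[:300]
cv2.imwrite('pics/m7.png',np.vstack([np.hstack([W,S]),np.hstack([cv2.resize(w['img'][180:360,136:376],(400,300),interpolation=2),cv2.resize(a['img'][150:250,130:263],(400,300),interpolation=2)])]))
E
```

```text
time: 10.25
tcp_pos: [0.4686, -0.2065, 0.2119]
orientation: [[-0.894, 0.448, -0.001], [0.448, 0.894, 0.001], [0.001, 0.0, -1.0]]
wrist_force: [0.4, -1.0, -1.5]
finger_gap: 0.0521
finger_force: 3.5
[ 0.4686639  -0.20662855  0.21224216]
scene jaws/cass px [[177. 201.]
 [178. 207.]
 [267. 221.]]
```

View pics/m7.png

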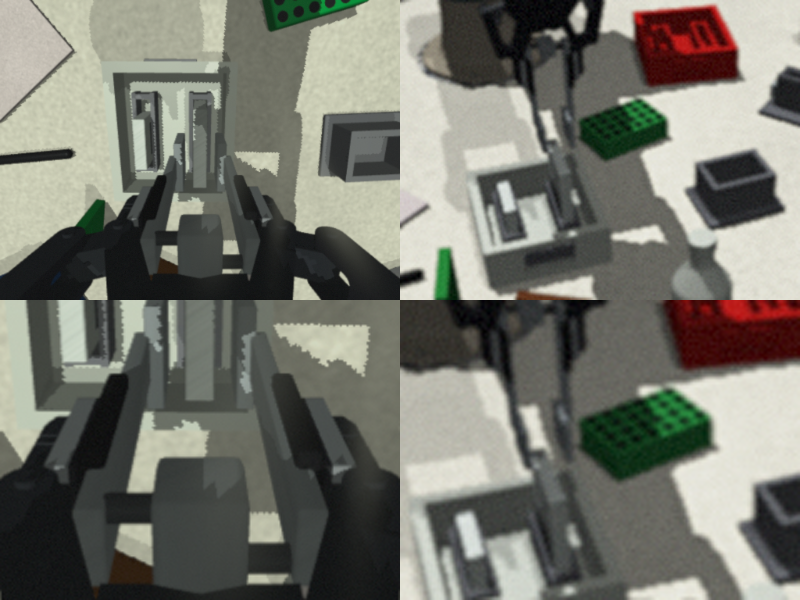

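The tongs hang centred in the wrist view, with the jaws straddling the cassette (crop x 185–218, jaw insides 163 and 240). I'll lower the jaws about 35 mm over its top and squeeze.

```bash
python3 -m handwheel '[{"x":0,"y":0,"z":0.4,"ax":0,"ay":0,"az":0,"jaw":52},{"x":0,"y":0,"z":0.4,"ax":0,"ay":0,"az":0,"jaw":52},{"x":0,"y":0,"z":0.4,"ax":0,"ay":0,"az":0,"jaw":52},{"x":0,"y":0,"z":0.4,"ax":0,"ay":0,"az":0,"jaw":52},{"x":0,"y":0,"z":0.4,"ax":0,"ay":0,"az":0,"jaw":52},{"x":0,"y":0,"z":0.12,"ax":0,"ay":0,"az":0,"jaw":52},{"x":0,"y":0,"z":0,"ax":0,"ay":0,"az":0,"jaw":52},{"x":0,"y":0,"z":0,"ax":0,"ay":0,"az":0,"jaw":52}]' 20
python3 -m handwheel '[{"x":0,"y":0,"z":0,"ax":0,"ay":0,"az":0,"jaw":46},{"x":0,"y":0,"z":0,"ax":0,"ay":0,"az":0,"jaw":42},{"x":0,"y":0,"z":0,"ax":0,"ay":0,"az":0,"jaw":39},{"x":0,"y":0,"z":0,"ax":0,"ay":0,"az":0,"jaw":36},{"x":0,"y":0,"z":0,"ax":0,"ay":0,"az":0,"jaw":34},{"x":0,"y":0,"z":0,"ax":0,"ay":0,"az":0,"jaw":34},{"x":0,"y":0,"z":0,"ax":0,"ay":0,"az":0,"jaw":34}]' 50
```

```text
time: 11.15
tcp_pos: [0.4688, -0.2071, 0.16]
orientation: [[-0.893, 0.45, 0.001], [0.45, 0.893, -0.0], [-0.001, 0.0, -1.0]]
wrist_force: [0.3, -0.6, -1.2]
finger_gap: 0.0518
finger_force: 3.5
time: 11.85
tcp_pos: [0.4689, -0.2072, 0.1603]
orientation: [[-0.893, 0.45, 0.001], [0.45, 0.893, -0.001], [-0.001, 0.0, -1.0]]
wrist_force: [-0.6, -0.8, 5.6]
finger_gap: 0.0378
finger_force: 52.9
```

```bash
python3 -m handwheel '[{"x":0,"y":0,"z":-0.2,"ax":0,"ay":0,"az":0,"jaw":34},{"x":0,"y":0,"z":-0.4,"ax":0,"ay":0,"az":0,"jaw":34},{"x":0,"y":0,"z":-0.6,"ax":0,"ay":0,"az":0,"jaw":34},{"x":0,"y":0,"z":-0.6,"ax":0,"ay":0,"az":0,"jaw":34},{"x":0,"y":0,"z":-0.6,"ax":0,"ay":0,"az":0,"jaw":34},{"x":0,"y":0,"z":-0.6,"ax":0,"ay":0,"az":0,"jaw":34},{"x":0,"y":0,"z":-0.6,"ax":0,"ay":0,"az":0,"jaw":34},{"x":0,"y":0,"z":0,"ax":0,"ay":0,"az":0,"jaw":34}]' 50
python3 - <<'E'
from h import *
w=grab('wrist','wl3');a=grab('scene','s2')
s=r.get_obs();p=np.array(s['tcp_pos']);R=np.array(s['orientation']);print(p,s['wrist_force'],s['torque'])
t=np.array([.530,.2315,p[2]]);print(R.T@(t-p)/.025)
# bright pixels of small cassette etc: predicted corners of lifted cassette top vs image
X=np.array([.893,-.45]);Y=np.array([.45,.893]);c=p[:2]
z=p[2]-.0817+.035
P=[np.r_[c+i*.04*X+j*.007*Y,z] for i,j in((-1,-1),(-1,1))]
q=proj(w,P);print(q.round(1))
g=cv2.cvtColor(w['img'],cv2.COLOR_BGR2GRAY)
u=int(q[:,0].mean());v=int(q[:,1].mean())
print(g[v-16:v+30:2,u-16:u+18:2])
E
```

```text
time: 12.65
tcp_pos: [0.4694, -0.2074, 0.2527]
orientation: [[-0.893, 0.45, 0.004], [0.45, 0.893, -0.002], [-0.005, 0.0, -1.0]]
wrist_force: [1.2, 0.6, -4.3]
finger_gap: 0.0381
finger_force: 51.7
[ 0.46859289 -0.20704621  0.24958252] [-0.12016178  0.78436713 -4.47982857] [ 0.09241703 -0.03203475 -0.03079786]
[5.69596624e+00 1.67721717e+01 1.78308377e-04]
[[243.3 149.7]
 [267.4 149.7]]
[[174 174 150 106 100  97  96  95  95  78  73  71  72 118 127 119 123]
 [174 174 148 106  98  96  95  77  72  71  71  70  72 119 127 119 172]
 [173 173 148 105 100  95  81  70  72  71  69  71  70 115 127 113 125]
 [173 173 148 104  95  73  71  71  71  71  69  70  71 104 126 113 174]
 [174 174 148 103  73  70  70  71  71  72  72  70  70  75 114 110 116]
 [174 173 146 102  71  69  70  70  71  71  72  71  70  70  72  97 112]
 [172 173 147  95  72  71  71  71  72  71  71  71  71  71  71 104 115]
 [173 173 147  86  71  70  71  71  72  73  71  72  71  71  71 104 114]
 [173 172 147  79  71  71  71  71  72  72  72  71  71  71  71 103 114]
 [171 172 145  78  72  71  71  72  74  73  73  73  72  72  70 103 113]
 [
[... 221 characters left out ...]
154  82  81  81  82  82  80  79  79  82  83  80  76 106 113]
 [170 170 154  83  83  82  82  79  79  81  82  82  81  79  75 105 113]
 [170 170 153  83  81  81  80  79  82  81  81  80  80  79  76 105 113]
 [171 170 153  81  80  80  81  83  81  80  79  80  80  81  76 105 113]
 [179 170 154  79  79  82  81  80  79  78  79  81  81  81  77 105 113]
 [119 110  97  77  81  81  80  79  78  80  81  80  81  82  74  75  79]
 [ 77  75  60  77  80  79  78  79  80  81  80  82  82  83  73  62  63]
 [ 57  57  58  75  78  80  80  80  80  81  82  83  82  82  73  61  61]
 [ 56  57  58  74  80  79  81  81  82  82  82  82  82  82  73  60  62]
 [ 56  57  58  73  79  80  79  81  81  82  82  82  82  81  74  61  62]]
```

The cassette is up: the load rose by about 2 N, and its top face sits where expected, within 1–3 px. I'll carry it over the case and turn it 39.8°.

```bash
python3 -m handwheel '[{"x":0.17,"y":0.5,"z":0,"ax":0,"ay":0,"az":0,"jaw":34},{"x":0.337,"y":0.985,"z":0,"ax":0,"ay":0,"az":0,"jaw":34},{"x":0.337,"y":0.985,"z":0,"ax":0,"ay":0,"az":0,"jaw":34},{"x":0.337,"y":0.985,"z":0,"ax":0,"ay":0,"az":0,"jaw":34},{"x":0.337,"y":0.985,"z":0,"ax":0,"ay":0,"az":0,"jaw":34},{"x":0.337,"y":0.985,"z":0,"ax":0,"ay":0,"az":0,"jaw":34},{"x":0.337,"y":0.985,"z":0,"ax":0,"ay":0,"az":0,"jaw":34},{"x":0.337,"y":0.985,"z":0,"ax":0,"ay":0,"az":0,"jaw":34}]' 50 >/dev/null
python3 -m handwheel '[{"x":0.337,"y":0.985,"z":0,"ax":0,"ay":0,"az":0,"jaw":34},{"x":0.337,"y":0.985,"z":0,"ax":0,"ay":0,"az":0,"jaw":34},{"x":0.337,"y":0.985,"z":0,"ax":0,"ay":0,"az":0,"jaw":34},{"x":0.337,"y":0.985,"z":0,"ax":0,"ay":0,"az":0,"jaw":34},{"x":0.337,"y":0.985,"z":0,"ax":0,"ay":0,"az":0,"jaw":34},{"x":0.337,"y":0.985,"z":0,"ax":0,"ay":0,"az":0,"jaw":34},{"x":0.337,"y":0.985,"z":0,"ax":0,"ay":0,"az":0,"jaw":34},{"x":0.337,"y":0.985,"z":0,"ax":0,"ay":0,"az":0,"jaw":34}]' 50 >/dev/null
python3 -m handwheel '[{"x":0.337,"y":0.985,"z":0,"ax":0,"ay":0,"az":0,"jaw":34},{"x":0.17,"y":0.5,"z":0,"ax":0,"ay":0,"az":0,"jaw":34},{"x":0,"y":0,"z":0,"ax":0,"ay":0,"az":-0.11,"jaw":34},{"x":0,"y":0,"z":0,"ax":0,"ay":0,"az":-0.11,"jaw":34},{"x":0,"y":0,"z":0,"ax":0,"ay":0,"az":-0.11,"jaw":34},{"x":0,"y":0,"z":0,"ax":0,"ay":0,"az":-0.11,"jaw":34},{"x":0,"y":0,"z":0,"ax":0,"ay":0,"az":-0.11,"jaw":34},{"x":0,"y":0,"z":0,"ax":0,"ay":0,"az":-0.11,"jaw":34}]' 50 >/dev/null
python3 -m handwheel '[{"x":0,"y":0,"z":0,"ax":0,"ay":0,"az":0,"jaw":34},{"x":0,"y":0,"z":0,"ax":0,"ay":0,"az":0,"jaw":34},{"x":0,"y":0,"z":0,"ax":0,"ay":0,"az":0,"jaw":34}]' 50
python3 - <<'E'
from h import *
w=grab('wrist','wl4');a=grab('scene','s3')
s=r.get_obs();p=np.array(s['tcp_pos']);R=np.array(s['orientation']);print(p,s['wrist_force'])
x=-R[:2,0];print('yaw',np.degrees(np.arctan2(x[1],x[0])))
t=np.array([.529,.2313,p[2]]);print(R.T@(t-p)*1000,'mm')
# slot near-end of case as seen now: predicted lip corners
X=np.array([.974,.227]);Y=np.array([-.227,.974]);c=np.array([.530,.2315])
print(proj(w,[np.r_[c+i*.0525*X+j*.0195*Y,.066] for i,j in((-1,-1),(-1,1))]+[np.r_[c+i*.07*X+j*.0425*Y,.008] for i,j in((-1,-1),(-1,1))]).round(1))
g=cv2.cvtColor(w['img'],cv2.COLOR_BGR2GRAY)
print(g[84:190:3,200:320:4])
E
```

```text
time: 15.45
tcp_pos: [0.5289, 0.2317, 0.2493]
orientation: [[-0.975, -0.221, -0.0], [-0.221, 0.975, -0.0], [0.0, 0.0, -1.0]]
wrist_force: [0.0, 1.2, -4.2]
finger_gap: 0.0381
finger_force: 51.9
[0.52892571 0.23165933 0.24945333] [ 0.05695993  0.58695682 -3.4532413 ]
yaw 12.794403598726701
[ 7.12962281e-03 -3.66860700e-01 -1.76540334e-05] mm
[[233.7 114.6]
 [274.5 114.4]
 [215.8  94.8]
 [292.6  94.4]]
[[ 92  93  93 ... 145 147 144]
 [ 93  95  95 ... 147 153 148]
 [ 96  98  95 ... 144 152 169]
 ...
 [ 93  94  94 ... 170 175 170]
 [ 91  95  93 ... 169 172 172]
 [ 92  95  96 ... 175 179 172]]
```

Run:
```python
from h import *
np.set_printoptions(linewidth=250,threshold=99999)
g=cv2.cvtColor(load('wl4')['img'],cv2.COLOR_BGR2GRAY)
for v in (100,106,112,118,126,140,160): print(v,g[v,204:306:2])
for u in(225,240,255,270,285): print(u,g[80:170:2,u])
```

```text
100 [ 93  92  95  96  94  90  59  61  61  62  61  61  61  61  61  60  61  57  43  44  45  42  47  91  95  95  95  96  96  95  95  95  98  98  98  98  98  99  99  99  98 100 100  92 164 173 172 177 178 175 175]
106 [ 95  96  96  98  96  93  62  61  61  61  61  60  61  62  61  61  61  53  59  60  62  61  60  61  91 138 138 138 138 138 138 136 103  96  99  97  98  98 100  99 109 116 117 103 159 171 171 174 179 177 174]
112 [ 93  93  97  96  92  91  64  63  62  61  61  60  62  62  61  60  45  44  57  59  57  58  57  57  80 123 124 124 125 126 126 123  77  63  92  96  97  96 101 115 116 115 117 106 168 172 173 171 172 173 172]
118 [ 96  95  97  98  97  93  69  60  60  61  61  61  59  61  61  55  40  37  37  39  40  41  39  41  38  45  81  81  80  79  80  67  68  72  91  96 109 114 115 116 115 116 115 105 167 177 177 177 173 172 177]
126 [ 92  94  94  97  97  97  71  61  61  61  61  61  61  61  61  57  50  47  47  49  41  41  55  57  42  44  49  50  48  63  67  62  66  73  90  96 109 114 115 114 115 115 115 104 173 176 172 171 174 173 173]
140 [ 95  93  89  90  93  95  82  61  60  61  61  
[... 509 characters left out ...]
]
240 [72 70 70 70 68 69 71 70 43 42 43 56 60 59 60 59 57 40 37 37 38 37 44 47 46 47 46 46 47 45 45 46 46 47 45 46 45 45 47 46 45 46 47 47 46]
255 [152 153 148 146 146 146 148 145  88  98  95 124 139 139 136 132 124  64  81  71  49  38  43  46  42  43  58  61  60  62  61  63  63  63  63  64  65  71  73  70  70  70  71  71  69]
270 [147 146 145 142 144 147 149 145  91  99  98  98  97  96  98  95  63  51  71  72  73  73  73  73  74  74  74  71  73  74  74  72  73  72  53  68  50  48  50  50  54  45  50  50  53]
285 [151 150 148 148 148 148 149 130  93  99 100  99 101 116 117 117 117 116 117 115 116 114 115 114 115 114 114 114 113 114 113 113 113 113 113 112 111 113 112 112 112 112 111 111 111]
```

The foot and lip edges sit about 1 px left of prediction, so I'll shift 1.4 mm in −y and start the descent.

```bash
python3 -m handwheel '[{"x":0,"y":-0.056,"z":0.3,"ax":0,"ay":0,"az":0,"jaw":34},{"x":0,"y":0,"z":0.4,"ax":0,"ay":0,"az":0,"jaw":34},{"x":0,"y":0,"z":0.4,"ax":0,"ay":0,"az":0,"jaw":34},{"x":0,"y":0,"z":0.4,"ax":0,"ay":0,"az":0,"jaw":34},{"x":0,"y":0,"z":0.2,"ax":0,"ay":0,"az":0,"jaw":34},{"x":0,"y":0,"z":0,"ax":0,"ay":0,"az":0,"jaw":34},{"x":0,"y":0,"z":0,"ax":0,"ay":0,"az":0,"jaw":34}]' 50
python3 -m handwheel '[{"x":0,"y":0,"z":0.12,"ax":0,"ay":0,"az":0,"jaw":34},{"x":0,"y":0,"z":0.12,"ax":0,"ay":0,"az":0,"jaw":34},{"x":0,"y":0,"z":0.12,"ax":0,"ay":0,"az":0,"jaw":34},{"x":0,"y":0,"z":0,"ax":0,"ay":0,"az":0,"jaw":34},{"x":0,"y":0,"z":0,"ax":0,"ay":0,"az":0,"jaw":34}]' 50
```

```text
time: 16.25
tcp_pos: [0.5294, 0.2304, 0.2073]
orientation: [[-0.975, -0.223, 0.0], [-0.223, 0.975, 0.0], [-0.0, 0.0, -1.0]]
wrist_force: [-0.1, -0.5, -4.0]
finger_gap: 0.0377
finger_force: 51.6
time: 16.75
tcp_pos: [0.5293, 0.2303, 0.198]
orientation: [[-0.975, -0.223, -0.0], [-0.223, 0.975, 0.0], [0.0, 0.0, -1.0]]
wrist_force: [-0.6, 0.4, -4.5]
finger_gap: 0.0383
finger_force: 51.6
```

```bash
python3 -m handwheel '[{"x":0,"y":0,"z":0.2,"ax":0,"ay":0,"az":0,"jaw":34},{"x":0,"y":0,"z":0.2,"ax":0,"ay":0,"az":0,"jaw":34},{"x":0,"y":0,"z":0.2,"ax":0,"ay":0,"az":0,"jaw":34},{"x":0,"y":0,"z":0.2,"ax":0,"ay":0,"az":0,"jaw":34},{"x":0,"y":0,"z":0,"ax":0,"ay":0,"az":0,"jaw":34},{"x":0,"y":0,"z":0,"ax":0,"ay":0,"az":0,"jaw":34}]' 50
python3 -m handwheel '[{"x":0,"y":0,"z":0.16,"ax":0,"ay":0,"az":0,"jaw":34},{"x":0,"y":0,"z":0.16,"ax":0,"ay":0,"az":0,"jaw":34},{"x":0,"y":0,"z":0.16,"ax":0,"ay":0,"az":0,"jaw":34},{"x":0,"y":0,"z":0,"ax":0,"ay":0,"az":0,"jaw":34},{"x":0,"y":0,"z":0,"ax":0,"ay":0,"az":0,"jaw":34}]' 50
```

```text
time: 17.35
tcp_pos: [0.5293, 0.2303, 0.1779]
orientation: [[-0.975, -0.223, -0.0], [-0.223, 0.975, -0.0], [0.0, 0.0, -1.0]]
wrist_force: [-1.0, -0.2, -2.8]
finger_gap: 0.0381
finger_force: 52.2
time: 17.85
tcp_pos: [0.5293, 0.2303, 0.1659]
orientation: [[-0.975, -0.223, -0.0], [-0.223, 0.975, 0.0], [0.0, 0.0, -1.0]]
wrist_force: [0.8, -0.0, -3.3]
finger_gap: 0.038
finger_force: 51.5
```

Smooth so far, with 9–10 mm to go. I'll use small steps until the floor is felt.

```bash
python3 -m handwheel '[{"x":0,"y":0,"z":0.12,"ax":0,"ay":0,"az":0,"jaw":34},{"x":0,"y":0,"z":0.12,"ax":0,"ay":0,"az":0,"jaw":34},{"x":0,"y":0,"z":0.06,"ax":0,"ay":0,"az":0,"jaw":34},{"x":0,"y":0,"z":0,"ax":0,"ay":0,"az":0,"jaw":34},{"x":0,"y":0,"z":0,"ax":0,"ay":0,"az":0,"jaw":34}]' 50
python3 -m handwheel '[{"x":0,"y":0,"z":0.04,"ax":0,"ay":0,"az":0,"jaw":34},{"x":0,"y":0,"z":0.04,"ax":0,"ay":0,"az":0,"jaw":34},{"x":0,"y":0,"z":0,"ax":0,"ay":0,"az":0,"jaw":34}]' 50
python3 -m handwheel '[{"x":0,"y":0,"z":0.04,"ax":0,"ay":0,"az":0,"jaw":34},{"x":0,"y":0,"z":0,"ax":0,"ay":0,"az":0,"jaw":34}]' 50
```

```text
time: 18.35
tcp_pos: [0.5293, 0.2303, 0.1586]
orientation: [[-0.975, -0.223, 0.0], [-0.223, 0.975, 0.0], [-0.0, 0.0, -1.0]]
wrist_force: [0.9, 0.2, -4.5]
finger_gap: 0.0382
finger_force: 51.8
time: 18.65
tcp_pos: [0.5293, 0.2303, 0.1564]
orientation: [[-0.975, -0.223, -0.0], [-0.223, 0.975, 0.0], [0.0, 0.0, -1.0]]
wrist_force: [0.5, -0.0, -4.2]
finger_gap: 0.038
finger_force: 52.1
time: 18.85
tcp_pos: [0.5294, 0.2304, 0.1563]
orientation: [[-0.975, -0.223, 0.001], [-0.223, 0.975, 0.0], [-0.001, 0.0, -1.0]]
wrist_force: [-1.7, -1.2, 0.7]
finger_gap: 0.0383
finger_force: 52.7
```

```bash
python3 -m handwheel '[{"x":0,"y":0,"z":0.03,"ax":0,"ay":0,"az":0,"jaw":34},{"x":0,"y":0,"z":0,"ax":0,"ay":0,"az":0,"jaw":34}]' 50
python3 - <<'E'
from h import *
s=r.get_obs();print(s['tcp_pos'],s['wrist_force'])
E
```

```text
time: 19.05
tcp_pos: [0.5295, 0.2304, 0.1563]
orientation: [[-0.975, -0.223, 0.001], [-0.223, 0.975, 0.001], [-0.001, 0.0, -1.0]]
wrist_force: [-3.9, -2.9, 5.4]
finger_gap: 0.038
finger_force: 53.1
[0.52952513 0.23041543 0.15634317] [-3.92986734 -2.93461838  5.36069295]
```

The floor was met exactly at the expected height, so the cassette is home. I'll ease the tongs open to 52 mm and rise.

```bash
python3 -m handwheel '[{"x":0,"y":0,"z":-0.03,"ax":0,"ay":0,"az":0,"jaw":40},{"x":0,"y":0,"z":0,"ax":0,"ay":0,"az":0,"jaw":44},{"x":0,"y":0,"z":0,"ax":0,"ay":0,"az":0,"jaw":48},{"x":0,"y":0,"z":0,"ax":0,"ay":0,"az":0,"jaw":52},{"x":0,"y":0,"z":0,"ax":0,"ay":0,"az":0,"jaw":52},{"x":0,"y":0,"z":0,"ax":0,"ay":0,"az":0,"jaw":52}]' 20
python3 -m handwheel '[{"x":0,"y":0,"z":-0.2,"ax":0,"ay":0,"az":0,"jaw":52},{"x":0,"y":0,"z":-0.3,"ax":0,"ay":0,"az":0,"jaw":52},{"x":0,"y":0,"z":-0.4,"ax":0,"ay":0,"az":0,"jaw":52},{"x":0,"y":0,"z":-0.5,"ax":0,"ay":0,"az":0,"jaw":52},{"x":0,"y":0,"z":-0.5,"ax":0,"ay":0,"az":0,"jaw":52},{"x":0,"y":0,"z":-0.4,"ax":0,"ay":0,"az":0,"jaw":52},{"x":0,"y":0,"z":0,"ax":0,"ay":0,"az":0,"jaw":52},{"x":0,"y":0,"z":0,"ax":0,"ay":0,"az":0,"jaw":52}]' 20
python3 - <<'E'
from h import *
w=grab('wrist','wl5');a=grab('scene','s4');b=grab('top','t4')
s=r.get_obs();p=np.array(s['tcp_pos']);R=np.array(s['orientation']);print(p,s['wrist_force'])
th=np.radians(-23.7+.3)
t=np.array([.5935,-.0153,p[2]]);print(R.T@(t-p)/.025)
# cassette near-end top edge predicted at home
c=np.array([.530,.2305]);x=-R[:2,0];y=R[:2,1]
print(proj(w,[np.r_[c-.04*x+j*.007*y,.108] for j in(-1,1)]).round(1))
np.set_printoptions(linewidth=250,threshold=99999)
g=cv2.cvtColor(w['img'],cv2.COLOR_BGR2GRAY);print(g[120:200:4,225:290:2])
E
```

```text
time: 19.65
tcp_pos: [0.5293, 0.2303, 0.1555]
orientation: [[-0.975, -0.223, -0.0], [-0.223, 0.975, 0.0], [0.0, 0.0, -1.0]]
wrist_force: [1.1, 0.5, -2.6]
finger_gap: 0.052
finger_force: 3.5
time: 20.45
tcp_pos: [0.5293, 0.2303, 0.2131]
orientation: [[-0.975, -0.223, 0.0], [-0.223, 0.975, 0.0], [-0.0, 0.0, -1.0]]
wrist_force: [-0.2, 0.1, -2.4]
finger_gap: 0.0519
finger_force: 3.5
[0.52903584 0.23017613 0.21217548] [-0.10309294 -0.61879252 -1.7420395 ]
[-3.26205299e-01 -1.01467356e+01  1.13605024e-03]
[[245.3 138.7]
 [264.2 138.7]]
[[ 64  63  63  62  44  39  38  39  39  41  39  40  41  41  42  42  50  78  85  84  79  78  69  68  73  89  99 101  97 100 101 102 118]
 [ 62  62  61  61  43  39  38  39  37  38  39  39  46  37  40  39  41  57  60  60  60  60  63  67  74  88  98 100  99  99 100  99 115]
 [ 62  62  62  61  46  39  41  37  39  39  39  50  49  44  40  41  39  66  72  70  72  63  65  67  76  92  98  98 100 101 102 104 119]
 [ 63  63  63  62  46  39  38  37  37  42  35  44  63  64  63  64  63  84  91  86  83  73  76  77  84  91  97  98 100 113 117 116 118]
 [ 63  62  62  62  49  3
[... 1436 characters left out ...]
 61  64  66  66 103 114]
 [ 53  51  52  50  51  49  50  46  47  51  40  82 106 107 108 109 106 105 104 104  66  50  53  55  58  59  59  64  65  66  68  71 108]
 [ 57  58  58  56  49  48  49  46  47  52  42  82 108 108 104 104 106 107 107 105  71  52  54  57  57  60  59  66  69  71  71  73  81]
 [ 58  58  57  57  53  49  50  47  48  49  43  77 104 107 108 107 107 110 108 104  64  53  53  56  58  61  61  68  70  72  74  75  80]
 [ 60  59  57  60  63  49  51  48  48  48  39  79 105 109 110 108 108 109 108 103  65  55  55  56  59  61  62  69  70  73  74  75  79]
 [ 59  59  57  80  69  48  50  48  47  50  46  73 107 108 110 109 107 108 108 103  66  54  55  56  59  62  62  70  73  76  76  75  84]]
```

The cassette's top edge is at v≈139 and u 247–265, matching the home height. Now I'll return the tongs.

```bash
python3 -m handwheel '[{"x":-0.03,"y":-0.9225,"z":0,"ax":0,"ay":0,"az":0,"jaw":52},{"x":-0.03,"y":-0.9225,"z":0,"ax":0,"ay":0,"az":0,"jaw":52},{"x":-0.03,"y":-0.9225,"z":0,"ax":0,"ay":0,"az":0,"jaw":52},{"x":-0.03,"y":-0.9225,"z":0,"ax":0,"ay":0,"az":0,"jaw":52},{"x":-0.03,"y":-0.9225,"z":0,"ax":0,"ay":0,"az":0,"jaw":52},{"x":-0.03,"y":-0.9225,"z":0,"ax":0,"ay":0,"az":0,"jaw":52},{"x":-0.03,"y":-0.9225,"z":0,"ax":0,"ay":0,"az":0,"jaw":52},{"x":-0.03,"y":-0.9225,"z":0,"ax":0,"ay":0,"az":0,"jaw":52}]' >/dev/null
python3 -m handwheel '[{"x":-0.03,"y":-0.9225,"z":0,"ax":0,"ay":0,"az":0,"jaw":52},{"x":-0.03,"y":-0.9225,"z":0,"ax":0,"ay":0,"az":0,"jaw":52},{"x":-0.03,"y":-0.9225,"z":0,"ax":0,"ay":0,"az":0,"jaw":52},{"x":0,"y":0,"z":0,"ax":0,"ay":0,"az":0.101,"jaw":52},{"x":0,"y":0,"z":0,"ax":0,"ay":0,"az":0.101,"jaw":52},{"x":0,"y":0,"z":0,"ax":0,"ay":0,"az":0.101,"jaw":52},{"x":0,"y":0,"z":0,"ax":0,"ay":0,"az":0.101,"jaw":52},{"x":0,"y":0,"z":0,"ax":0,"ay":0,"az":0.101,"jaw":52}]' >/dev/null
python3 -m handwheel '[{"x":0,"y":0,"z":0,"ax":0,"ay":0,"az":0.101,"jaw":52},{"x":0,"y":0,"z":0.5,"ax":0,"ay":0,"az":0,"jaw":52},{"x":0,"y":0,"z":0.5,"ax":0,"ay":0,"az":0,"jaw":52},{"x":0,"y":0,"z":0.5,"ax":0,"ay":0,"az":0,"jaw":52},{"x":0,"y":0,"z":0.5,"ax":0,"ay":0,"az":0,"jaw":52},{"x":0,"y":0,"z":0,"ax":0,"ay":0,"az":0,"jaw":52},{"x":0,"y":0,"z":0,"ax":0,"ay":0,"az":0,"jaw":52}]'
python3 - <<'E'
from h import *
s=r.get_obs();p=np.array(s['tcp_pos']);R=np.array(s['orientation']);print(p)
print(R.T@(np.array([.5937,-.0153,.0905])-p)/.025)
E
```

```text
time: 22.9
tcp_pos: [0.5938, -0.0152, 0.1627]
orientation: [[-0.917, 0.398, -0.001], [0.398, 0.917, 0.0], [0.001, -0.0, -1.0]]
wrist_force: [-0.3, 0.9, -1.5]
finger_gap: 0.0521
finger_force: 3.5
[ 0.59375676 -0.01518246  0.16269252]
[-1.67896849e-03 -4.73939481e-03  2.88770097e+00]
```

```bash
python3 -m handwheel '[{"x":0,"y":0,"z":0.4,"ax":0,"ay":0,"az":0,"jaw":52},{"x":0,"y":0,"z":0.4,"ax":0,"ay":0,"az":0,"jaw":52},{"x":0,"y":0,"z":0.4,"ax":0,"ay":0,"az":0,"jaw":52},{"x":0,"y":0,"z":0.4,"ax":0,"ay":0,"az":0,"jaw":52},{"x":0,"y":0,"z":0,"ax":0,"ay":0,"az":0,"jaw":52},{"x":0,"y":0,"z":0,"ax":0,"ay":0,"az":0,"jaw":52}]'
python3 -m handwheel '[{"x":0,"y":0,"z":0.4,"ax":0,"ay":0,"az":0,"jaw":52},{"x":0,"y":0,"z":0.4,"ax":0,"ay":0,"az":0,"jaw":52},{"x":0,"y":0,"z":0.3,"ax":0,"ay":0,"az":0,"jaw":52},{"x":0,"y":0,"z":0.12,"ax":0,"ay":0,"az":0,"jaw":52},{"x":0,"y":0,"z":0,"ax":0,"ay":0,"az":0,"jaw":52},{"x":0,"y":0,"z":0,"ax":0,"ay":0,"az":0,"jaw":52}]'
```

```text
time: 23.5
tcp_pos: [0.5938, -0.0152, 0.1228]
orientation: [[-0.917, 0.399, -0.001], [0.399, 0.917, 0.0], [0.001, -0.0, -1.0]]
wrist_force: [0.4, -0.1, -0.9]
finger_gap: 0.0519
finger_force: 3.5
time: 24.1
tcp_pos: [0.594, -0.0152, 0.0928]
orientation: [[-0.917, 0.399, 0.0], [0.399, 0.917, 0.0], [-0.0, 0.0, -1.0]]
wrist_force: [-0.4, -0.0, -1.1]
finger_gap: 0.0518
finger_force: 3.5
```

```bash
python3 -m handwheel '[{"x":0,"y":0,"z":0.04,"ax":0,"ay":0,"az":0,"jaw":52},{"x":0,"y":0,"z":0.04,"ax":0,"ay":0,"az":0,"jaw":52},{"x":0,"y":0,"z":0,"ax":0,"ay":0,"az":0,"jaw":52},{"x":0,"y":0,"z":0,"ax":0,"ay":0,"az":0,"jaw":52}]'
python3 -m handwheel '[{"x":0,"y":0,"z":0.04,"ax":0,"ay":0,"az":0,"jaw":52},{"x":0,"y":0,"z":0.04,"ax":0,"ay":0,"az":0,"jaw":52},{"x":0,"y":0,"z":0,"ax":0,"ay":0,"az":0,"jaw":52},{"x":0,"y":0,"z":0,"ax":0,"ay":0,"az":0,"jaw":52}]'
```

```text
time: 24.5
tcp_pos: [0.5939, -0.0152, 0.0906]
orientation: [[-0.917, 0.399, 0.0], [0.399, 0.917, 0.0], [-0.0, 0.0, -1.0]]
wrist_force: [0.1, -0.3, -2.1]
finger_gap: 0.0521
finger_force: 3.5
time: 24.9
tcp_pos: [0.5944, -0.0153, 0.0895]
orientation: [[-0.917, 0.399, 0.002], [0.399, 0.917, -0.0], [-0.002, 0.0, -1.0]]
wrist_force: [-1.2, -0.6, 5.6]
finger_gap: 0.0523
finger_force: 3.9
```

The tongs are seated on the floor. I'll open, rise straight up, retreat and check.

```bash
python3 -m handwheel '[{"x":0,"y":0,"z":-0.02,"ax":0,"ay":0,"az":0,"jaw":58},{"x":0,"y":0,"z":0,"ax":0,"ay":0,"az":0,"jaw":64},{"x":0,"y":0,"z":0,"ax":0,"ay":0,"az":0,"jaw":75},{"x":0,"y":0,"z":0,"ax":0,"ay":0,"az":0,"jaw":85},{"x":0,"y":0,"z":0,"ax":0,"ay":0,"az":0,"jaw":85},{"x":0,"y":0,"z":0,"ax":0,"ay":0,"az":0,"jaw":85}]'
python3 -m handwheel '[{"x":0,"y":0,"z":-0.4,"ax":0,"ay":0,"az":0,"jaw":85},{"x":0,"y":0,"z":-0.8,"ax":0,"ay":0,"az":0,"jaw":85},{"x":0,"y":0,"z":-0.9,"ax":0,"ay":0,"az":0,"jaw":85},{"x":0,"y":0,"z":-0.9,"ax":0,"ay":0,"az":0,"jaw":85},{"x":0,"y":0,"z":-0.9,"ax":0,"ay":0,"az":0,"jaw":85},{"x":0,"y":0,"z":-0.9,"ax":0,"ay":0,"az":0,"jaw":85},{"x":0,"y":0,"z":-0.9,"ax":0,"ay":0,"az":0,"jaw":85},{"x":0,"y":0,"z":0,"ax":0,"ay":0,"az":0,"jaw":85}]'
python3 - <<'E'
from h import *
w=grab('wrist','wf');a=grab('scene','sf')
a0=load('s0')['img'];d=np.abs(a['img'].astype(int)-a0).max(2)
# tongs region, small cassette region compare with start
for n,(x,y,ww,h) in dict(tongs=(240,178,60,70),small=(138,210,30,50),rack=(190,178,44,32),tall=(165,195,25,45),case=(278,155,55,45)).items(): print(n,(d[y:y+h,x:x+ww]>40).mean().round(3))
s=r.get_obs();print(s['tcp_pos'],s['wrist_force'])
d=w;c=np.array([.593,-.0145]);X=np.array([.917,-.4]);Y=np.array([.4,.917])
print(proj(d,[np.r_[c+i*.011*X+j*.009*Y,.148] for i,j in((-1,-1),(-1,1),(1,1),(1,-1))]).round(1))
g=cv2.cvtColor(w['img'],cv2.COLOR_BGR2GRAY);np.set_printoptions(linewidth=250,threshold=99999)
print(g[205,200:310:2]);print(g[170:230:2,257])
E
```

```text
time: 25.5
tcp_pos: [0.5939, -0.0151, 0.089]
orientation: [[-0.917, 0.399, 0.0], [0.399, 0.917, 0.0], [0.0, 0.0, -1.0]]
wrist_force: [0.7, -0.2, 0.7]
finger_gap: 0.0853
finger_force: 0.0
time: 26.3
tcp_pos: [0.5952, -0.0153, 0.2365]
orientation: [[-0.917, 0.398, 0.008], [0.398, 0.917, -0.001], [-0.007, 0.003, -1.0]]
wrist_force: [0.5, -0.2, 0.8]
finger_gap: 0.0849
finger_force: 0.0
tongs 0.188
small 0.0
rack 0.428
tall 0.149
case 0.139
[ 0.59397185 -0.01518788  0.23194442] [-0.28825367 -0.2571149  -0.0658789 ]
[[242.2 178. ]
 [267.4 178.1]
 [267.  207. ]
 [242.4 207. ]]
[164 162 159 162 163 157 159 162 162 161 158 160 163 163 163 165 163 156  91  88  88  70  76  78  79  77  78  78  78  78  81  79  75 141 159 156 153 155 155 152 152 150 148 148 149 149 149 150 152 150 152 159 159 157 158]
[ 48  47  61  79  79  79  79  79  79  80  79  79  79  79  77  78  78  79  83 156 160 157 140  95  88  88  88  88  88  86]
```

Run:
```python
from h import *
for f in('s0','sf'):
    h=cv2.cvtColor(load(f)['img'],cv2.COLOR_BGR2HSV)[175:215,185:240]
    m=cv2.inRange(h,(40,120,20),(80,255,255));y,x=np.nonzero(m);print(f,len(x),x.mean(),y.mean())
print(r.job_done())
```

```text
s0 757 26.243064729194188 18.966974900924704
sf 771 26.153047989623865 19.17639429312581
the job is handed in; nothing more can be done
None
```

The tall cassette is fully home in the carrier case, the tongs are back upright in their stand and released, and the job was handed in at about 26 s; the hand-in call returned no verdict.

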